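Cementing cabinet: start the fan, push the sash up to the pointer

TASK

Get the shoe-cementing cabinet ready for work: first press the flat start button on the starter box so that the extraction runs, then push the cabinet's counterweighted window up from beneath its lip until the lip is level with the pointer on the right-hand jamb, without shoving it well past the pointer, and leave it standing there. Only press and push: do not pinch the lip, keep off the mushroom-headed stop button, and leave the shoe and everything else lying about where it is.

Things in the scene. Friction and masses are not known exactly. Their poses are not given: they have to be found in the camera images.
- cabinet: Clear-walled bench cabinet, aluminium frame, 520 mm wide, 260 deep, 600 high (fan on top to 710). Fixed. Origin on the bench under the middle of the window; x points level into the cabinet, square to the window, y to its left as the robot sees it, z up; turned a little either way. Window plane x = 0; jambs at |y| 220 to 260, front at x = -20 mm; steel floor and sill 30 high, from x = -20 mm inwards.
- sash (a joint): Height of the window above shut, m, 0 to 0.26; partly open at the start. The lip's underside is 36 mm + this value above the bench. Balanced by weights inside the jambs: it stays where it is left and takes about 3 to 6 N, up or down, to move. No catch.
- lip_edge (a point): Middle of the front edge of the window's finger lip, at half its thickness. The lip is a level shelf along the window's foot, moving with it: 400 mm long (cabinet y), 10 thick (underside 5 mm below this point), standing 36 mm out from the 36 mm high bottom rail towards the robot, front edge at cabinet x = -44 mm. Push up anywhere along it; the space before and under its middle is clear above 30 mm.
- lip_pad: The lip's lower layer: black rubber strip 4 mm thick, 36 by 396 mm, the face to push on. It reaches 4 mm farther forward than the plate above it. Its origin is fixed to the window, at the window plane (cabinet x = 0, y = 0), level with the lip's underside.
- lip_plate: The lip's upper layer: aluminium plate 6 mm thick on top of the rubber, 400 mm long; same origin as lip_pad. Fingers pressing on plate and rubber at once (a pinch) spoil the run.
- pointer: Dark steel working-height pointer, an angle clamped to the front of the cabinet's right-hand jamb (the one at -y) with a small brass screw: a level blade 4 mm thick, 44 wide, standing 27 mm out, its pointed end towards the lip, and a flange hanging 24 mm below it against the jamb. Origin at half the blade's thickness. Set to a different height each time, 69 mm or more above the lip at the start. Fixed.
- pointer_tip (a point): The point of the pointer's blade, 6 mm beside the right-hand end of the lip, at half the blade's thickness; its height is the working height: lip_edge is to come level with it.
- starter: Grey starter box on the bench to the left of the cabinet, 80 mm (x) by 135 (y) by 56 high, fixed. Origin in the middle of its foot, y along the row of the two buttons, z up. The start button is at y = -34 mm, the stop button at y = +34 mm.
- start_button (a joint): How far the start button is pressed in, m: 0 out, 0.006 fully in. A spring returns it; it takes about 5 N to press fully. 0.004 or more counts as pressed.
- start_top (a point): Centre of the start button's top face: flat black cylinder 30 mm across, standing 14 mm out of its collar, 74 mm above the bench. Pressed straight down.
- stop_button (a joint): How far the stop button is pressed in, m (as the start button). Must stay out.
- stop_top (a point): Top of the stop button: black mushroom head 40 mm across, 68 mm beside the start button, its top 86 mm above the bench.
- shoe: Leather shoe on a green last, 275 mm long, 140 high, standing inside the cabinet with its length across it. Bystander; origin under its middle.
- last: Bare green shoe last, 265 mm long, 90 wide, 130 high, on the bench to the left of the cabinet, beyond the starter box. Bystander; origin under its middle.
- tin: Cement tin, 86 mm across, 125 high, in front of the cabinet's right-hand jamb. Bystander; origin under its middle.
- jar: Glass jar, 60 mm across, 85 high, in front of the cabinet's left-hand jamb. Bystander; origin under its middle.
- brush: Flat brush, 190 mm long, 20 high, lying in front of the cabinet. Bystander; origin under its middle.
- hammer: Hammer, 250 mm long, 26 high, lying on the bench before the cabinet. Bystander; origin under its middle.
Mind the look-alikes: they are no part of the job. Leave any blue or green look-alike of the starter alone.

How it is judged:
On the way, in this order (a step that is already met when the one before it is completed fails the run):
1. the start button is pressed in (4 mm or more) (value of joint start_button above 0.004 m), for 0.05 s.
2. the lip comes level with the pointer (within 12 mm) (z of lip_edge in the frame of pointer_tip between -0.012 and 0.012 m), for 0.2 s.
At the end, for the whole second after the job is handed in: The front edge of the lip (half its thickness) stands within 12 mm of the pointer's tip in height, the window is at rest, both buttons are out again, and nothing else has been displaced (all of step 2 and velocity of joint sash between -0.01 and 0.01 m/s and value of joint each of start_button, stop_button below 0.002 m); the robot touches nothing.
It fails at once if the window was shoved more than 30 mm past the pointer (z of lip_edge in the frame of pointer_tip above 0.03 m).
It fails at once if the lip was pinched (more than 5 N of finger on plate and rubber at once) (contact force between the fingers and lip_plate above 5 N and contact force between the fingers and lip_pad above 5 N).
It fails at once if the stop button was pressed (3 mm or more) (value of joint stop_button above 0.003 m).
It fails at once if a bystander was lifted, carried or pushed more than 25 mm (distance of any of shoe, last, tin, jar, brush, hammer from where it was at the start of the episode above 0.025 m).
It also fails if it takes over 56 s, if anything falls off the work surface, if the arm or the gripper's body presses on something with over 40 N, if the wrist force passes 120 N, or if a joint passes its speed limit or range.

ROBOT

A 6-joint arm with a two-finger parallel gripper is mounted at the origin on the work surface. World frame = base frame: x ahead of the robot, y to its left, z up, the work surface at z = 0. Lengths are in m, angles in rad, forces in N, time in s.
With the tool pointing down it reaches from about 0.225 to 0.875 m from the base axis. Payload 3.4 kg.
Tool frame: the origin (TCP) lies between the finger pads; the fingertips stand 8 mm ahead of it and the grasp point (between the pads) lies 11 mm behind it; z points along the fingers, y is the line along which they close (so a half turn about z gives the same grasp; the last joint's range is limited). The gripper opens to 85 mm and grips with 20 to 120 N. Pads are 22 mm wide; open, the fingers measure 114 mm over their backs; the gripper's body (76 mm by 85 mm) begins 54 mm behind the grasp point. The pads swing forward as they close: fully open they stand 13 mm farther back than shut.
Start: joints at [1.158, 0.276, 1.505, -0, 1.361, -0.121], TCP at [0.165, 0.551, 0.239] pointing down, gripper open.
Joint ranges: [-2.89, 2.89], [-0.75, 2.08], [0.22, 2.7], [-1.18, 4.32], [0.11, 2.71], [-2.7, 2.7]. Speed limits (rad/s): [2.57, 2.57, 3.14, 3.14, 3.14, 3.14].

INTERFACE

Orientations are given as a unit quaternion [w, x, y, z].
In Python, from rig import manip, optics, finder gives the robot as it stands.
- The arm moves only by the tool servo_tool, never from a script. Its argument "increments" is a list of rows, each a list of 7 numbers: the shift along the tool's x, y, z in cm, then the turn, a rotation vector about the tool's x, y, z in degrees, then the closure, from -1 (fully open) to 1 (shut). In form: [[x, y, z, rx, ry, rz, gripper], ...]. A call has exactly 5 rows; each row shifts and turns the commanded pose from where the row before left it, along the tool's axes as they then stand; what a row does not reach is not made up. A row lasts 1/10 s, in which the tool goes at most 50 mm and 8.59 degrees, less where a joint would pass 70% of its speed; a pose out of reach is approached as far as the arm can. A call is refused whole if a number of a shift passes 5 or a number of a turn 8.59, either way. A call with a gripper value outside its range is refused whole. The fingers move at their own pace and stop on an object; "squeeze" is the grip in N (left out, the last holds). Time passes only in rows, so rows that do not move let the fingers close, or fill a call up. It gives the time, the measured TCP pose, the force, the opening and the grip force at its end, in the units of the state.
- manip.get_state(): the state, without advancing time (a new reading comes with each control period).
- optics.get_image(name): name is "side" or "top" or "wrist"; returns the picture (384x512x3 uint8, red, green, blue); there is no depth.
- optics.get_calibration(name): a dict with "fov_y" (degrees; the focal length in pixels is half the picture's height over the tangent of half this angle, whatever the lens; pixels are square), "cx", "cy" (the principal point, pixels), "dist_coeffs" ([k1, k2, p1, p2, k3] as OpenCV has them; the pictures are not rectified), "world_to_cam" (4x4, takes a point from world to camera coordinates). Camera axes: x right, y down, z forward; pixel columns grow to the right and rows downward; lengths in m; the calibration is good to about 2 mm. A picture is of the moment at which its call begins: read the wrist's pose just before it. get_calibration takes no time and is no camera call; for the wrist camera it gives the pose at the moment of the call.
- manip.sign_off(): hands the job in; it is judged then, once.
Trained networks look in the newest picture that a camera, given by its name, has taken for a name from the list of things; names that differ only in an ending like _2 or _b are one class to them, and where a whole thing is asked for, a point or a joint stands for the part that bears it (a point fixed in the world has none). Each returns a list of dicts, best first, with "p" (0 to 1); they miss things now and then, are a little off and sometimes report something else, mostly with a low value. They report only what shows in the picture. A call takes as long as a camera call. They do not tell look-alikes from the thing itself.
- finder.silhouettes(label, camera): "region" (384x512 bool, what is visible of it) and "box" ([centre column, centre row, width, height] in pixels, round what is visible of it).
- finder.tip_of(label, camera): "at" ([column, row] in pixels: a listed point, or the origin of a listed thing).
The state is a dict: "clock": time; "qpos": joint angles; "qd": joint speeds; "effort": joint torques, N m; "position": TCP position; "ee_rot": TCP orientation; "contact_force": force on the tool from outside, world axes, zero at the start; "moment": the same for the moment, N m; "width": finger opening in m; "gripper_force": force on a finger pad.
Only numpy, scipy, OpenCV 4.12 (cv2) and the standard library are available. Lean on these libraries where they do the work, as an engineer would, in place of code of your own. Each camera call takes 0.05 s, during which the arm holds its last target. There are 200 camera calls.

## Working session

There is one attempt and no reset: what is moved stays moved. The work goes in short steps, Python scripts to look and compute and a tool call to move; the robot and the scene stay as the last step left them, time stands still between calls to the robot, and variables do not carry over. Pictures are saved under pics/ and viewed, at most 10 in all, crops included, and the job is handed in when it is done.

Besides the shell and the picture viewer there is one more tool, called after "Call:" in YAML: its name, and indented under it one key for each argument. servo_tool: Moves the arm, as the interface text tells. Its arguments: {"type":"object","properties":{"increments":{"type":"array","items":{"type":"array","items":{"type":"number"}}},"squeeze":{"type":"number"}},"required":["increments"]}

```bash
mkdir -p pics
cat > h.py <<'E'
import numpy as np, cv2
from rig import manip, optics, finder
def K(c):
    f=192/np.tan(np.radians(c["fov_y"])/2); return np.array([[f,0,c["cx"]],[0,f,c["cy"]],[0,0,1.]])
def ray(name,px):
    c=optics.get_calibration(name); T=np.array(c["world_to_cam"])
    u=cv2.undistortPoints(np.array([[px]],float),K(c),np.array(c["dist_coeffs"],float))[0,0]
    R=T[:3,:3]; o=-R.T@T[:3,3]; d=R.T@np.array([u[0],u[1],1]); return o,d/np.linalg.norm(d)
def atz(name,px,z):
    o,d=ray(name,px); return o+d*(z-o[2])/d[2]
def tri(a,b):
    (o1,d1),(o2,d2)=a,b
    s=np.linalg.lstsq(np.c_[d1,-d2],o2-o1,rcond=None)[0]
    p,q=o1+s[0]*d1,o2+s[1]*d2; return (p+q)/2,np.linalg.norm(p-q)
def proj(name,P):
    c=optics.get_calibration(name); T=np.array(c["world_to_cam"])
    return cv2.projectPoints(np.array(P,float).reshape(-1,1,3),cv2.Rodrigues(T[:3,:3])[0],T[:3,3],K(c),np.array(c["dist_coeffs"],float))[0][:,0]
E
python3 - <<'E'
from h import *
np.set_printoptions(precision=3,suppress=True)
for n in ("side","top","wrist"):
    im=optics.get_image(n); cv2.imwrite(f"pics/{n}0.png",im[:,:,::-1])
    for l in ("start_top","stop_top","starter","lip_edge","lip_pad","pointer_tip","pointer","cabinet","tin","jar","hammer","brush"):
        print(n,l,[(np.round(r["at"],1).tolist(),round(r["p"],2)) for r in finder.tip_of(l,n)[:3]])
print(manip.get_state())
for n in ("side","top"):
    print(n,ray(n,(256,192)))
a=cv2.imread("pics/side0.png");b=cv2.imread("pics/top0.png")
E
```

```text
side start_top [([243.1, 302.2], 0.63), ([147.6, 214.4], 0.58), ([271.9, 244.6], 0.51)]
side stop_top [([227.2, 314.2], 0.68), ([131.6, 222.4], 0.63), ([258.8, 249.1], 0.49)]
side starter [([209.4, 288.0], 0.72), ([262.6, 267.8], 0.7), ([240.7, 325.3], 0.62)]
side lip_edge []
side lip_pad []
side pointer_tip []
side pointer []
side cabinet [([270.5, 199.9], 0.82)]
side tin [([336.0, 195.8], 0.71)]
side jar [([241.1, 237.5], 0.64)]
side hammer [([307.7, 220.9], 0.77)]
side brush [([298.1, 208.0], 0.88), ([307.3, 221.2], 0.45)]
top start_top [([156.8, 272.5], 0.58), ([168.6, 216.6], 0.56), ([228.6, 235.7], 0.54)]
top stop_top [([206.8, 240.8], 0.59), ([136.8, 276.1], 0.42)]
top starter [([219.6, 236.6], 0.81), ([162.4, 215.0], 0.76), ([164.3, 118.6], 0.63)]
top lip_edge [([307.1, 171.9], 0.73)]
top lip_pad [([306.9, 157.3], 0.65)]
top pointer_tip [([377.7, 164.0], 0.65), ([299.1, 218.7], 0.5)]
top pointer [([386.7, 161.4], 0.51)]
top cabinet [([299.3, 165.0], 0.63)]
top tin [([364.6, 207.3], 0.98), ([164.9, 217.7], 0.17)]
top jar [([234.8, 186.6], 0.81)]
top hammer [([297.6, 220.3], 0.
[... 196 characters left out ...]

wrist pointer_tip []
wrist pointer []
wrist cabinet []
wrist tin []
wrist jar []
wrist hammer []
wrist brush []
{'clock': 1.95, 'qpos': array([ 1.158,  0.276,  1.505,  0.   ,  1.361, -0.121]), 'qd': array([-0.   ,  0.001, -0.001,  0.001, -0.001,  0.   ]), 'effort': array([  0.001, -41.664, -24.609,  -0.   ,   0.   ,   0.   ]), 'position': array([0.165, 0.551, 0.239]), 'ee_rot': array([0.   , 0.145, 0.989, 0.   ]), 'contact_force': array([ 1.417, -0.148, -0.381]), 'moment': array([0.059, 0.033, 0.01 ]), 'gripper_force': 0.0, 'width': 0.08532908331072768}
side (array([-0.502,  0.988,  1.118]), array([ 0.603, -0.572, -0.557]))
top (array([0.424, 0.048, 1.65 ]), array([ 0.054, -0.029, -0.998]))
```

View pics/side0.png

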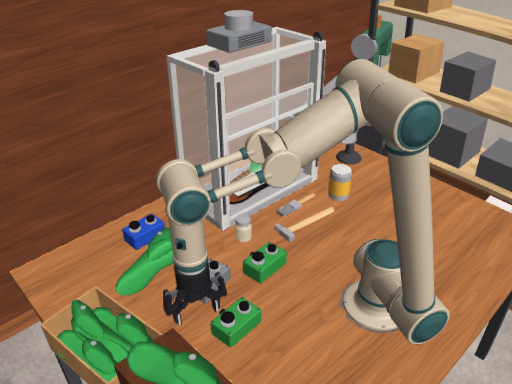

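View pics/top0.png

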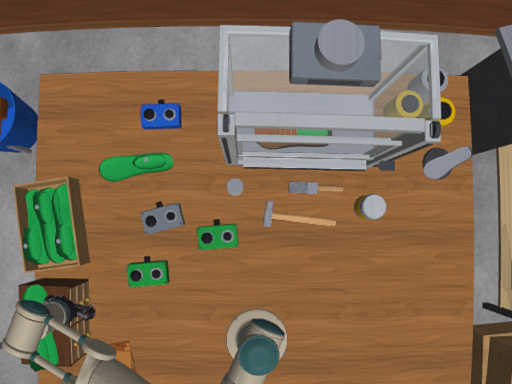

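The side view shows the arm in front of the cabinet, with the grey starter hidden behind the gripper at about (212,275). The top view shows the grey starter at (162,217), its look-alikes in green and blue, the lip along row 163 from column 243 to 366, and the pointer near (386,165).

Run:
```python
from h import *
np.set_printoptions(precision=3,suppress=True)
b=cv2.imread("pics/top0.png")
c1=cv2.resize(b[190:245,130:200],None,fx=6,fy=6,interpolation=cv2.INTER_CUBIC)[:330]
c2=cv2.resize(b[100:180,215:445],None,fx=3.4,fy=3.4,interpolation=cv2.INTER_CUBIC)
w=cv2.resize(cv2.imread("pics/wrist0.png"),(376,282))
o=np.zeros((600,800,3),np.uint8); o[:c2.shape[0],:c2.shape[1]]=c2
y=c2.shape[0]+4; o[y:y+282,424:800]=w; k=min(c1.shape[0],600-y); o[y:y+k,:c1.shape[1]]=c1[:k]; cv2.imwrite("pics/crop1.png",o)
print("btn",atz("top",(152,222),.08),atz("top",(176,214),.08))
print("start168",atz("top",(168.6,216.6),.074))
for p in ((243,166),(366,167)): print([atz("top",p,z) for z in (.05,.1,.15,.2)])
print(optics.get_calibration("wrist"))
```

```text
btn [0.409 0.35  0.08 ] [0.436 0.269 0.08 ]
start168 [0.427 0.295 0.074]
[array([0.6  , 0.046, 0.05 ]), array([0.594, 0.046, 0.1  ]), array([0.589, 0.046, 0.15 ]), array([0.583, 0.046, 0.2  ])]
[array([ 0.598, -0.379,  0.05 ]), array([ 0.593, -0.366,  0.1  ]), array([ 0.587, -0.352,  0.15 ]), array([ 0.582, -0.339,  0.2  ])]
{'fov_y': 65.17780153154658, 'cx': 259.25707743553306, 'cy': 184.35438518874884, 'dist_coeffs': array([-0.011,  0.   ,  0.   ,  0.   ,  0.   ]), 'world_to_cam': array([[ 0.288,  0.958, -0.001, -0.576],
       [ 0.911, -0.274,  0.309, -0.042],
       [ 0.295, -0.09 , -0.951,  0.381],
       [ 0.   ,  0.   ,  0.   ,  1.   ]])}
```

View pics/crop1.png

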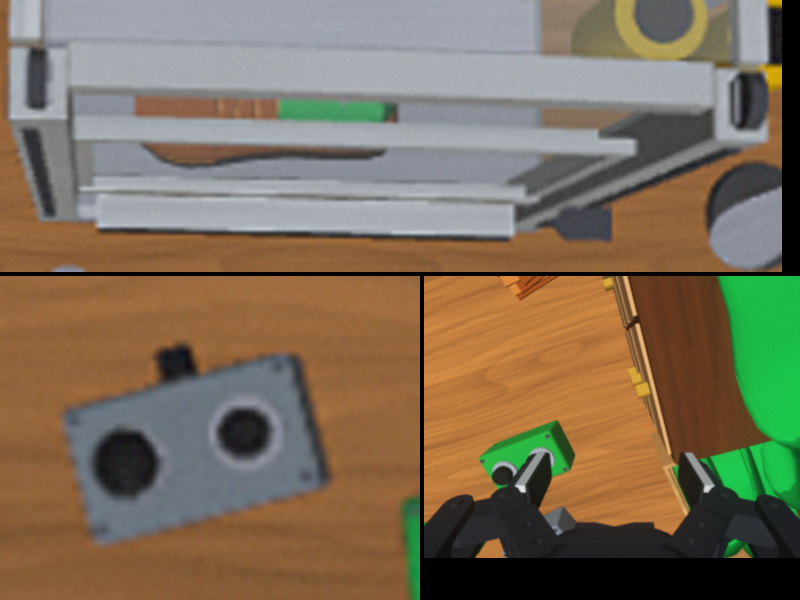

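The crop shows the flat start button (small, with a ring) at top px about (170.7,216) and the mushroom stop at (150.8,221). The lip's plate edge runs from (243.5,166.5) to (366,168.8), and the pointer tip is near (379,165).

Run:
```python
from h import *
np.set_printoptions(precision=3,suppress=True)
s=atz("top",(170.7,216),.074);t=atz("top",(150.8,221),.086);print(s,t,np.linalg.norm((s-t)[:2]))
for z in (.06,.08,.1,.12,.14,.16):
    a,b=atz("top",(243.5,166.6),z),atz("top",(365.9,168.8),z); d=a-b
    print(z,a,b,np.linalg.norm(d),np.degrees(np.arctan2(-d[0],d[1])))
print([atz("top",(378.8,165),z) for z in (.15,.2,.25,.3)])
# increments in tool frame to above start
st=manip.get_state();q=st["ee_rot"]
from scipy.spatial.transform import Rotation as Ro
R=Ro.from_quat(np.r_[q[1:],q[0]]); print(R.inv().apply(s-st["position"])*100)
```

```text
[0.429 0.288 0.074] [0.413 0.353 0.086] 0.0669768000182516
0.06 [0.597 0.044 0.06 ] [ 0.591 -0.376  0.06 ] 0.42009625235749737 -0.8309192139312918
0.08 [0.595 0.044 0.08 ] [ 0.589 -0.371  0.08 ] 0.4148120761436869 -0.8309192139312835
0.1 [0.592 0.044 0.1  ] [ 0.586 -0.365  0.1  ] 0.4095278999298764 -0.8309192139312751
0.12 [0.59  0.044 0.12 ] [ 0.584 -0.36   0.12 ] 0.404243723716066 -0.830919213931298
0.14 [0.588 0.044 0.14 ] [ 0.582 -0.355  0.14 ] 0.3989595475022555 -0.8309192139312896
0.16 [0.586 0.044 0.16 ] [ 0.58  -0.349  0.16 ] 0.393675371288445 -0.8309192139312811
[array([ 0.594, -0.395,  0.15 ]), array([ 0.588, -0.381,  0.2  ]), array([ 0.583, -0.366,  0.25 ]), array([ 0.577, -0.351,  0.3  ])]
[-32.854 -17.596  16.531]
```

Call:
servo_tool:
  increments:
    - [-3.3,-1.8,0,0,0,0,1]
    - [-3.3,-1.8,0,0,0,0,1]
    - [-3.3,-1.8,0,0,0,0,1]
    - [-3.3,-1.7,0,0,0,0,1]
    - [-3.3,-1.7,0,0,0,0,1]
  squeeze: 30

```text
clock: 2.45
position: [0.299, 0.4179, 0.2395]
ee_rot: [0.0, 0.145, 0.989, 0.0]
contact_force: [-0.0, 0.1, 0.6]
width: 0.0121
gripper_force: 0.0
```

Call:
servo_tool:
  increments:
    - [-3.3,-1.8,1,0,0,0,1]
    - [-3.3,-1.8,2,0,0,0,1]
    - [-3.3,-1.7,3,0,0,0,1]
    - [-3.2,-1.7,3,0,0,0,1]
    - [-3.2,-1.7,3,0,0,0,1]

```text
clock: 2.95
position: [0.4304, 0.2877, 0.1187]
ee_rot: [0.001, 0.145, 0.989, 0.001]
contact_force: [1.2, 0.7, -0.6]
width: -0.0001
gripper_force: 0.0
```

Run:
```python
from h import *
np.set_printoptions(precision=4,suppress=True)
for n in ("top","wrist","side"):
    im=optics.get_image(n); cv2.imwrite(f"pics/{n}1.png",im[:,:,::-1])
print([(r["at"],r["p"]) for r in finder.tip_of("start_top","wrist")])
for r in finder.tip_of("start_top","wrist"): print(atz("wrist",r["at"],.074))
print([(atz("wrist",r["at"],.086),r["p"]) for r in finder.tip_of("stop_top","wrist")])
print(manip.get_state())
```

```text
[([270.3, 216.2], 0.76)]
[0.4349 0.2962 0.074 ]
[(array([0.3575, 0.1713, 0.086 ]), 0.78), (array([0.4157, 0.3663, 0.086 ]), 0.68)]
{'clock': 3.25, 'qpos': array([ 0.4586,  0.2882,  1.8093,  0.0007,  1.0427, -0.821 ]), 'qd': array([ 0.0165, -0.0114, -0.005 , -0.0013, -0.0029,  0.0006]), 'effort': array([ -0.6471, -37.5227, -20.2455,  -0.0397,   0.0103,   0.0021]), 'position': array([0.4293, 0.2896, 0.1202]), 'ee_rot': array([0.0004, 0.1452, 0.9894, 0.0007]), 'contact_force': array([ 0.6034, -0.4092,  0.7187]), 'moment': array([-0.0045,  0.0032, -0.0212]), 'gripper_force': 0.0, 'width': -0.00025742961387025773}
```

View pics/wrist1.png

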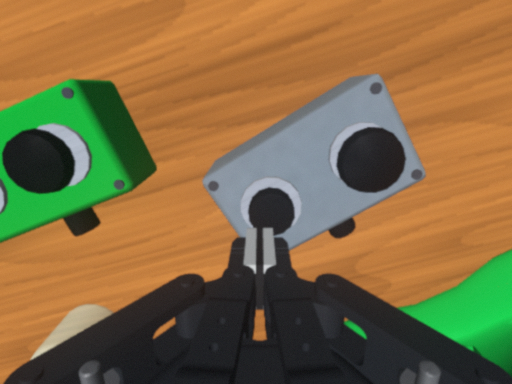

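The wrist view shows the shut fingertips just below the flat start button at (271,209) on the grey box. The stop button is well off to the right at (370,160).

Call:
servo_tool:
  increments:
    - [-0.2,0.6,0,0,0,0,1]
    - [0,0,2,0,0,0,1]
    - [0,0,1.6,0,0,0,1]
    - [0,0,0.4,0,0,0,1]
    - [0,0,0.3,0,0,0,1]

```text
clock: 3.75
position: [0.4323, 0.2952, 0.0771]
ee_rot: [-0.0, 0.145, 0.989, 0.001]
contact_force: [-2.3, 1.0, 5.3]
width: -0.0002
gripper_force: 2.3
```

Call:
servo_tool:
  increments:
    - [0,0,0.1,0,0,0,1]
    - [0,0,0,0,0,0,1]
    - [0,0,-1.5,0,0,0,1]
    - [0,0,-4,0,0,0,1]
    - [0,0,-5,0,0,0,1]

```text
clock: 4.25
position: [0.4319, 0.2935, 0.1805]
ee_rot: [-0.001, 0.145, 0.989, -0.001]
contact_force: [1.0, 0.3, -0.2]
width: 0.0001
gripper_force: 0.0
```

Run:
```python
from h import *
np.set_printoptions(precision=4,suppress=True)
print(manip.get_state())
# planar fit: r,z of wrist for j4=0, tool down: r=a sin q2+b sin(q2+q3)(+c), z=h+a cos q2+b cos(q2+q3)-L
D=[([1.158,.276,1.505,0,1.361,-.121],[.165,.551,.239]),([.4586,.2882,1.8093,.0007,1.0427,-.821],[.4293,.2896,.1202])]
s=manip.get_state();D.append((s["qpos"],s["position"]))
A=[];y=[]
for q,p in D:
    q=np.array(q); r=np.hypot(p[0],p[1]); f=q[1]+q[2]; print(r,np.arctan2(p[1],p[0])-q[0])
    A+= [[np.sin(q[1]),np.sin(f),0],[np.cos(q[1]),np.cos(f),1]]; y+=[r,p[2]]
print(np.linalg.lstsq(np.array(A),np.array(y),rcond=None))
```

```text
{'clock': 4.25, 'qpos': array([ 0.4638,  0.2398,  1.7087, -0.0004,  1.1963, -0.8154]), 'qd': array([-0.0012, -0.4778, -0.7882, -0.0003,  1.1977,  0.0016]), 'effort': array([  0.2913, -36.1362, -19.6042,  -0.0026,  -0.614 ,  -0.    ]), 'position': array([0.4319, 0.2935, 0.1805]), 'ee_rot': array([-0.0012,  0.1452,  0.9894, -0.0011]), 'contact_force': array([ 1.0203,  0.2788, -0.2037]), 'moment': array([ 0.0221, -0.0263, -0.0116]), 'gripper_force': 0.0, 'width': 8.845465424051217e-05}
0.575174756052454 0.12183911595573349
0.5178480954874701 0.13486556671521355
0.5221670800290876 0.13302547535579484
(array([ 0.5754,  0.4178, -0.2244]), array([0.0002]), np.int32(3), array([2.4896, 1.6731, 0.0501]))
```

Call:
servo_tool:
  increments:
    - [0,0,-2,0,0,8.2,1]
    - [0,0,-2,0,0,8.2,1]
    - [0,0,-2,0,0,8.2,1]
    - [0,0,-2,0,0,8.2,1]
    - [0,0,-2,0,0,8.2,1]

```text
clock: 4.75
position: [0.433, 0.294, 0.2821]
ee_rot: [0.001, 0.485, 0.874, 0.001]
contact_force: [0.6, 0.8, 0.9]
width: 0.0001
gripper_force: 0.0
```

Call:
servo_tool:
  increments:
    - [0,0,-1,0,0,8.2,1]
    - [0,0,-1,0,0,8.2,1]
    - [0,0,0,0,0,8.2,1]
    - [0,0,0,0,0,8,1]
    - [0,0,0,0,0,0,1]

```text
clock: 5.25
position: [0.4331, 0.294, 0.3012]
ee_rot: [0.0, 0.709, 0.705, 0.001]
contact_force: [0.6, 0.3, 1.0]
width: -0.0001
gripper_force: 0.0
```

Call:
servo_tool:
  increments:
    - [-5,0,0,0,0,0,1]
    - [-5,0,0,0,0,0,1]
    - [-5,0,0,0,0,0,1]
    - [-5,0,0,0,0,0,1]
    - [-5,0,0,0,0,0,1]

```text
clock: 5.75
position: [0.4312, 0.0422, 0.3009]
ee_rot: [0.001, 0.708, 0.707, 0.001]
contact_force: [1.8, 0.6, 0.0]
width: 0.0004
gripper_force: 0.0
```

Call:
servo_tool:
  increments:
    - [-4,0,0,0,0,0,1]
    - [0,0,0,0,8,0,1]
    - [0,0,0,0,8,0,1]
    - [0,0,0,0,8,0,1]
    - [0,0,0,0,8,0,1]

```text
clock: 6.25
position: [0.4318, 0.0031, 0.3016]
ee_rot: [-0.194, 0.68, 0.679, 0.198]
contact_force: [-0.2, 1.0, 0.0]
width: 0.0
gripper_force: 0.0
```

Run:
```python
from rig import manip
print(manip.get_state())
```

```text
{'clock': 6.25, 'qpos': array([-0.55917526,  0.109123  ,  1.70337438,  0.47377468,  1.63684403,
       -0.60010081]), 'qd': array([-0.8318516 ,  0.39278229,  0.17559434,  0.97018458,  0.58063031,
       -0.91414751]), 'effort': array([  3.34820621, -33.28520894, -23.48373592,   1.70945238,
         1.16058134,   0.71675213]), 'position': array([0.43178715, 0.00311474, 0.30161018]), 'ee_rot': array([-0.19360741,  0.68004804,  0.6787395 ,  0.19840244]), 'contact_force': array([-0.21778955,  1.00166233,  0.0470647 ]), 'moment': array([-0.25870333, -0.00360274,  0.04835773]), 'gripper_force': 0.0, 'width': 4.813514628887366e-05}
```

Call:
servo_tool:
  increments:
    - [0,0,0,0,8.3,0,1]
    - [0,0,0,0,8.3,0,1]
    - [0,0,0,0,8.3,0,1]
    - [0,0,0,0,8.3,0,1]
    - [0,0,0,0,8.3,0,1]

```text
clock: 6.75
position: [0.4318, 0.0027, 0.3004]
ee_rot: [-0.421, 0.567, 0.565, 0.427]
contact_force: [0.1, 0.6, -0.1]
width: -0.0002
gripper_force: 0.0
```

Call:
servo_tool:
  increments:
    - [0,0,0,0,8.3,0,1]
    - [0,0,0,0,8.2,0,1]
    - [0,0,0,0,0,0,1]
    - [0,0,0,-8,0,0,1]
    - [0,0,0,-8,0,0,1]

```text
clock: 7.25
position: [0.4322, 0.0034, 0.2999]
ee_rot: [-0.421, 0.567, 0.426, 0.566]
contact_force: [-0.7, 1.0, 0.1]
width: -0.0
gripper_force: 0.0
```

Run:
```python
from rig import manip
from scipy.spatial.transform import Rotation as Ro
import numpy as np
s=manip.get_state();q=s["ee_rot"];print(s["qpos"],s["qd"],s["position"]);print(Ro.from_quat(np.r_[q[1:],q[0]]).as_matrix().round(3))
```

```text
[-0.94357013  0.49308578  2.09433072  0.98903039  1.89323459 -1.12048973] [-0.66725187 -0.38593809  0.98835918  0.52446817 -0.68253017 -0.28221835] [0.43215492 0.00341765 0.29991072]
[[-0.003  0.959  0.284]
 [ 0.006 -0.284  0.959]
 [ 1.     0.005 -0.005]]
```

Call:
servo_tool:
  increments:
    - [0,1.4,0.5,-8.2,0,0,1]
    - [0,1.3,0.7,-8.2,0,0,1]
    - [0,1.2,0.9,-8.2,0,0,1]
    - [0,1.1,1.1,-8.2,0,0,1]
    - [0,0.9,1.2,-8.2,0,0,1]

```text
clock: 7.75
position: [0.5067, 0.008, 0.3014]
ee_rot: [-0.194, 0.679, 0.2, 0.68]
contact_force: [0.7, 0.5, 0.6]
width: 0.0002
gripper_force: 0.0
```

Call:
servo_tool:
  increments:
    - [0,0,0,-8.2,0,0,1]
    - [0,0,0,-8.2,0,0,1]
    - [0,0,0,-8.2,0,0,1]
    - [0,0,0,-8.2,0,0,1]
    - [0,0,0,0,0,0,1]

```text
clock: 8.25
position: [0.5316, 0.0069, 0.3259]
ee_rot: [-0.034, 0.712, 0.05, 0.699]
contact_force: [-0.8, 1.1, -0.1]
width: 0.0
gripper_force: 0.0
```

Run:
```python
from h import *
from scipy.spatial.transform import Rotation as Ro
s=manip.get_state();q=s["ee_rot"];print(s["qpos"],s["qd"],s["position"]);print(Ro.from_quat(np.r_[q[1:],q[0]]).as_matrix().round(3))
for n in ("wrist","side","top"):
    cv2.imwrite(f"pics/{n}2.png",optics.get_image(n)[:,:,::-1])
    for l in ("lip_edge","pointer_tip","jar","tin"):
        print(n,l,[(np.round(r["at"],1).tolist(),round(r["p"],2)) for r in finder.tip_of(l,n)[:3]])
o=np.hstack([cv2.resize(cv2.imread(f"pics/{n}2.png"),(400,300)) for n in ("wrist","side")])
cv2.imwrite("pics/v2.png",o)
```

```text
[-0.58927373  0.18671409  2.69367618  2.41308305  1.35344263 -1.41854496] [-0.11810514  0.05706974 -0.00992935 -0.17347224  0.03112001  0.01410522] [0.53156557 0.0069009  0.3259495 ]
[[ 0.018  0.119  0.993]
 [ 0.023 -0.993  0.118]
 [ 1.     0.021 -0.02 ]]
wrist lip_edge []
wrist pointer_tip []
wrist jar []
wrist tin []
side lip_edge [([279.6, 178.5], 0.67)]
side pointer_tip []
side jar [([244.0, 238.7], 0.65), ([148.7, 272.4], 0.28)]
side tin []
top lip_edge [([305.7, 168.0], 0.65)]
top pointer_tip [([377.4, 163.1], 0.64)]
top jar [([235.6, 185.6], 0.68)]
top tin [([364.3, 210.8], 0.84)]
```

View pics/v2.png

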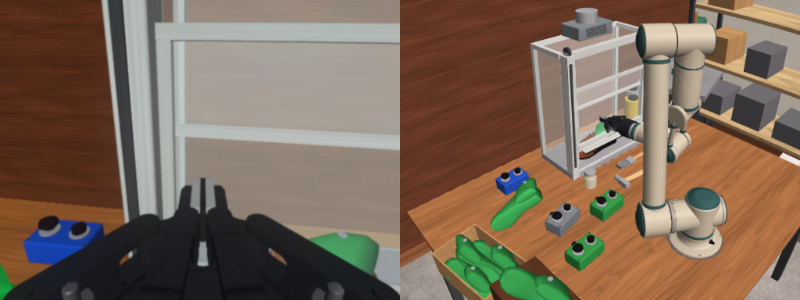

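The wrist view shows the horizontal shut gripper above the lip's left part, with the blue look-alike at far left. The side view shows the tool pointing level into the window front, clear of everything. Joint 3 is at its fold limit, so I work farther right.

Run:
```python
from h import *
np.set_printoptions(precision=4,suppress=True)
print(tri(ray("side",(279.6,178.5)),ray("top",(306.4,170))))
for z in (.11,.12,.13): print(z, atz("top",(306.4,170),z), atz("top",(243.5,166.6),z+.005), atz("top",(365.9,168.8),z+.005))
print("tin",atz("top",(364.3,209),.125),"jar",atz("top",(235,186),.085),"hammer",atz("top",(268,214),.02),atz("top",(335,222),.02))
```

```text
(array([ 0.5793, -0.1609,  0.1233]), np.float64(0.00038287907133982487))
0.11 [ 0.5805 -0.1628  0.11  ] [0.5908 0.0442 0.115 ] [ 0.5849 -0.3613  0.115 ]
0.12 [ 0.5795 -0.1615  0.12  ] [0.5897 0.0442 0.125 ] [ 0.5839 -0.3587  0.125 ]
0.13 [ 0.5785 -0.1601  0.13  ] [0.5886 0.0442 0.135 ] [ 0.5828 -0.356   0.135 ]
tin [ 0.4515 -0.3515  0.125 ] jar [0.5292 0.0723 0.085 ] hammer [ 0.4367 -0.0407  0.02  ] [ 0.4084 -0.2744  0.02  ]
```

Call:
servo_tool:
  increments:
    - [0,3,0,-2,0,0,1]
    - [0,4,0,-2,0,0,1]
    - [0,4,0,-2,0,0,1]
    - [0,4,0,-1.2,0,0,1]
    - [0,4,0,0,0,0,1]

```text
clock: 9.5
position: [0.5397, -0.1892, 0.3252]
ee_rot: [0.011, 0.716, 0.001, 0.698]
contact_force: [1.3, 0.6, -0.3]
width: 0.0
gripper_force: 0.0
```

```bash
cat > st.py <<'E'
from rig import manip
import numpy as np
from scipy.spatial.transform import Rotation as Ro
np.set_printoptions(precision=4,suppress=True)
s=manip.get_state();q=s["ee_rot"];print(s["clock"],s["qpos"],s["position"],s["contact_force"]);print(Ro.from_quat(np.r_[q[1:],q[0]]).as_matrix().round(3))
E
python3 st.py
```

```text
9.5 [-1.057   0.2433  2.5224  2.0609  1.3608 -1.2578] [ 0.5397 -0.1892  0.3252] [ 1.2795  0.6161 -0.268 ]
[[ 0.025 -0.015  1.   ]
 [ 0.017 -1.    -0.015]
 [ 1.     0.017 -0.025]]
```

Call:
servo_tool:
  increments:
    - [-2,0,0,0,2.5,0,1]
    - [-4,0,0,0,0,0,1]
    - [-4,0,0,0,0,0,1]
    - [-3,0,0,0,0,0,1]
    - [0,0,0,0,0,0,1]

```text
clock: 10.0
position: [0.5427, -0.1935, 0.1857]
ee_rot: [0.007, 0.704, -0.005, 0.71]
contact_force: [-0.1, 0.4, -0.6]
width: 0.0003
gripper_force: 0.0
```

```bash
python3 st.py
python3 - <<'E'
from h import *
for n in ("wrist","side","top"):
    cv2.imwrite(f"pics/{n}3.png",optics.get_image(n)[:,:,::-1])
for n in ("wrist","top","side"):
    for l in ("lip_edge","pointer_tip"):
        print(n,l,[(np.round(r["at"],1).tolist(),round(r["p"],2)) for r in finder.tip_of(l,n)[:3]])
o=np.vstack([np.hstack([cv2.resize(cv2.imread(f"pics/{n}3.png"),(400,300)) for n in ("wrist","side")]),np.hstack([cv2.resize(cv2.imread(f"pics/top3.png"),(400,300)),np.zeros((300,400,3),np.uint8)])])
cv2.imwrite("pics/v3.png",o)
E
```

```text
10.0 [-1.0542  0.8693  2.6904  2.0634  1.7864 -1.94  ] [ 0.5427 -0.1935  0.1857] [-0.0529  0.4239 -0.6473]
[[-0.008 -0.018  1.   ]
 [ 0.003 -1.    -0.017]
 [ 1.     0.003  0.008]]
wrist lip_edge [([198.6, 287.9], 0.95)]
wrist pointer_tip []
top lip_edge [([305.0, 170.2], 0.88)]
top pointer_tip [([380.0, 161.4], 0.74)]
side lip_edge [([280.5, 177.4], 0.66)]
side pointer_tip [([315.3, 131.7], 0.43)]
```

View pics/v3.png

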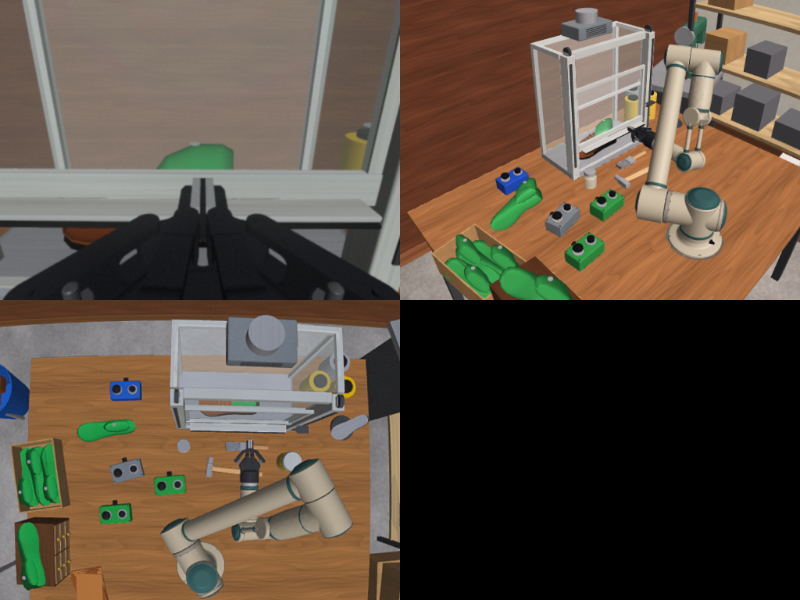

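The wrist view shows the fingers just above and in front of the lip's middle. The top view shows the elbow to the right and high, with the tool between the hammer and the tin. Joint 3 is again near its limit, so I yaw the tool left to gain room.

Call:
servo_tool:
  increments:
    - [0,-0.8,-0.5,7,0,0,1]
    - [0,-0.8,0,7,0,0,1]
    - [0,-0.8,0,6,0,0,1]
    - [0,0,0,0,0,0,1]
    - [-2,0,0,0,0,0,1]

```text
clock: 10.95
position: [0.5344, -0.1674, 0.178]
ee_rot: [-0.106, 0.691, 0.127, 0.704]
contact_force: [-0.7, 0.2, -1.3]
width: -0.0001
gripper_force: 0.0
```

```bash
python3 st.py
```

```text
10.95 [-1.165   0.7778  2.4674  1.6434  1.5928 -1.7054] [ 0.5344 -0.1674  0.178 ] [-0.6559  0.2322 -1.2985]
[[-0.024  0.325  0.946]
 [ 0.025 -0.945  0.325]
 [ 0.999  0.031  0.014]]
```

Call:
servo_tool:
  increments:
    - [-2,0,0,0,0,0,1]
    - [-2,0,0,0,0,0,1]
    - [-2,0,0,0,0,0,1]
    - [-2,0,0,0,0,0,1]
    - [0,0,0,0,0,0,1]

```text
clock: 11.45
position: [0.5362, -0.1689, 0.0933]
ee_rot: [-0.11, 0.693, 0.123, 0.702]
contact_force: [-0.7, -0.2, -0.2]
width: -0.0001
gripper_force: 0.0
```

```bash
python3 st.py
python3 - <<'E'
from h import *
for n in ("wrist","side","top"):
    cv2.imwrite(f"pics/{n}4.png",optics.get_image(n)[:,:,::-1])
t=cv2.resize(cv2.imread("pics/top4.png")[130:280,230:430],(400,300)); s=cv2.resize(cv2.imread("pics/side4.png")[90:260,260:460],(400,300))
cv2.imwrite("pics/v4.png",np.vstack([np.hstack([cv2.resize(cv2.imread("pics/wrist4.png"),(400,300)),s]),np.hstack([t,0*t])]))
E
```

```text
11.45 [-1.1619  1.0177  2.4581  1.6406  1.606  -1.9242] [ 0.5362 -0.1689  0.0933] [-0.7022 -0.2212 -0.2161]
[[-0.016  0.325  0.946]
 [ 0.016 -0.945  0.325]
 [ 1.     0.02   0.01 ]]
```

View pics/v4.png

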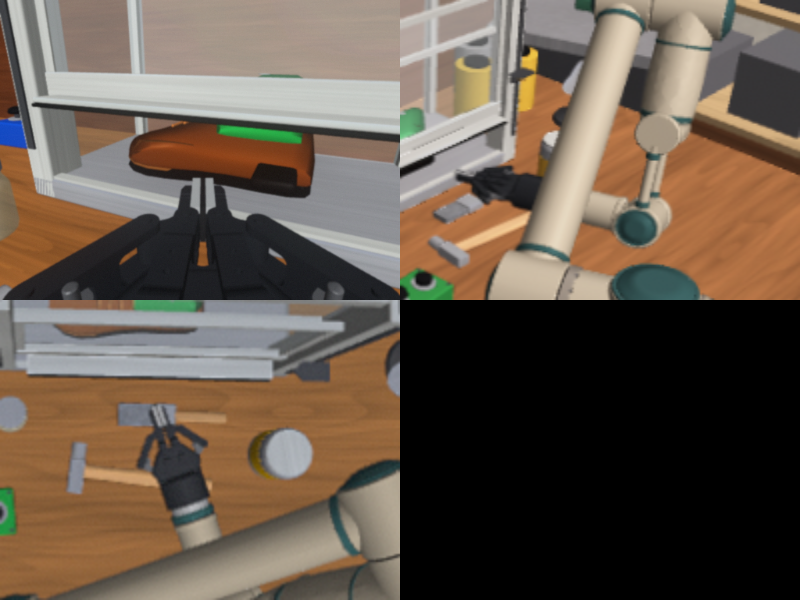

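The wrist view shows the fingertips below the lip's black rubber underside with the shoe behind it. The top view shows the tips above the brush, and the side view shows the pointer at about (315,132) px.

Call:
servo_tool:
  increments:
    - [0,0,1.5,0,0,0,1]
    - [0,0,1.5,0,0,0,1]
    - [0,0,1.5,0,0,0,1]
    - [0,0,1.5,0,0,0,1]
    - [0,0,0.5,0,0,0,1]

```text
clock: 12.1
position: [0.5979, -0.1464, 0.0976]
ee_rot: [-0.11, 0.691, 0.126, 0.703]
contact_force: [-0.2, 0.4, 0.2]
width: 0.0002
gripper_force: 0.0
```

```bash
python3 st.py
python3 - <<'E'
from h import *
np.set_printoptions(precision=4,suppress=True)
for s in ((315.3,131.7),(315,132.5)):
  for t in ((380,161.4),(377.5,163.5),(378.8,165)): print(s,t,tri(ray("side",s),ray("top",t)))
for n in ("side","top"):
    optics.get_image(n)
    print([(r["at"],r["p"]) for r in finder.tip_of("pointer_tip",n)],[(r["at"],r["p"]) for r in finder.tip_of("lip_edge",n)])
E
```

```text
12.1 [-0.9779  0.9798  2.4009  1.8188  1.6443 -1.8279] [ 0.5979 -0.1464  0.0976] [-0.191   0.3553  0.1651]
[[-0.021  0.328  0.944]
 [ 0.02  -0.944  0.329]
 [ 1.     0.025  0.013]]
(315.3, 131.7) (380, 161.4) (array([ 0.5939, -0.3732,  0.2412]), np.float64(0.00226622502412001))
(315.3, 131.7) (377.5, 163.5) (array([ 0.5865, -0.3636,  0.2472]), np.float64(0.002762719642215317))
(315.3, 131.7) (378.8, 165) (array([ 0.5841, -0.3653,  0.2477]), np.float64(0.0032507273898889815))
(315, 132.5) (380, 161.4) (array([ 0.5949, -0.3739,  0.2371]), np.float64(0.0009024465173513475))
(315, 132.5) (377.5, 163.5) (array([ 0.5875, -0.3643,  0.2432]), np.float64(0.0014098269070268738))
(315, 132.5) (378.8, 165) (array([ 0.585 , -0.366 ,  0.2437]), np.float64(0.004620407575371729))
[([217.9, 265.0], 0.42), ([315.3, 131.9], 0.4)] [([283.0, 177.7], 0.69)]
[([304.0, 158.5], 0.71), ([378.6, 163.8], 0.48)] [([305.7, 168.7], 0.92)]
```

Call:
servo_tool:
  increments:
    - [0.7,0,0,0,0,0,1]
    - [0.7,0,0,0,0,0,1]
    - [1,0,0,0,0,0,1]
    - [1,0,0,0,0,0,1]
    - [1,0,0,0,0,0,1]

```text
clock: 12.9
position: [0.5967, -0.1477, 0.1393]
ee_rot: [-0.109, 0.693, 0.124, 0.702]
contact_force: [1.5, -2.4, -6.0]
width: -0.0
gripper_force: 2.8
```

Call:
servo_tool:
  increments:
    - [1,0,0,0,0,0,1]
    - [1,0,0,0,0,0,1]
    - [1,0,0,0,0,0,1]
    - [1,0,0,0,0,0,1]
    - [0.5,0,0,0,0,0,1]

```text
clock: 13.4
position: [0.5956, -0.1459, 0.1861]
ee_rot: [-0.11, 0.691, 0.125, 0.703]
contact_force: [1.2, -2.9, -5.3]
width: 0.0001
gripper_force: 2.6
```

```bash
python3 st.py
python3 - <<'E'
from h import *
np.set_printoptions(precision=4,suppress=True)
d={}
for n in ("wrist","side","top"):
    cv2.imwrite(f"pics/{n}5.png",optics.get_image(n)[:,:,::-1])
    for l in ("pointer_tip","lip_edge"):
        r=finder.tip_of(l,n); print(n,l,[(np.round(x["at"],1).tolist(),round(x["p"],2)) for x in r])
        if r: d[n,l]=r
print(tri(ray("side",d["side","lip_edge"][0]["at"]),ray("top",d["top","lip_edge"][0]["at"])))
s=cv2.resize(cv2.imread("pics/side5.png")[100:220,265:345],(400,600),interpolation=cv2.INTER_CUBIC); t=cv2.resize(cv2.imread("pics/top5.png")[140:190,340:400],(400,333),interpolation=cv2.INTER_CUBIC)
w=cv2.resize(cv2.imread("pics/wrist5.png"),(356,267))
o=np.zeros((600,800,3),np.uint8);o[:,:400]=s;o[:333,400:]=t;o[333:,400:756]=w;cv2.imwrite("pics/v5.png",o)
E
```

```text
13.4 [-0.9822  0.7389  2.4066  1.8258  1.5848 -1.5986] [ 0.5956 -0.1459  0.1861] [ 1.1876 -2.9189 -5.3412]
[[-0.02   0.327  0.945]
 [ 0.018 -0.945  0.327]
 [ 1.     0.024  0.013]]
wrist pointer_tip []
wrist lip_edge [([266.8, 236.5], 0.75)]
side pointer_tip [([211.2, 284.1], 0.61), ([269.9, 200.7], 0.54), ([314.9, 132.7], 0.4)]
side lip_edge [([278.3, 162.2], 0.95)]
top pointer_tip [([379.2, 163.9], 0.45)]
top lip_edge [([309.0, 165.8], 0.65)]
(array([ 0.5858, -0.1594,  0.1926]), np.float64(0.0013520607705925834))
```

View pics/v5.png

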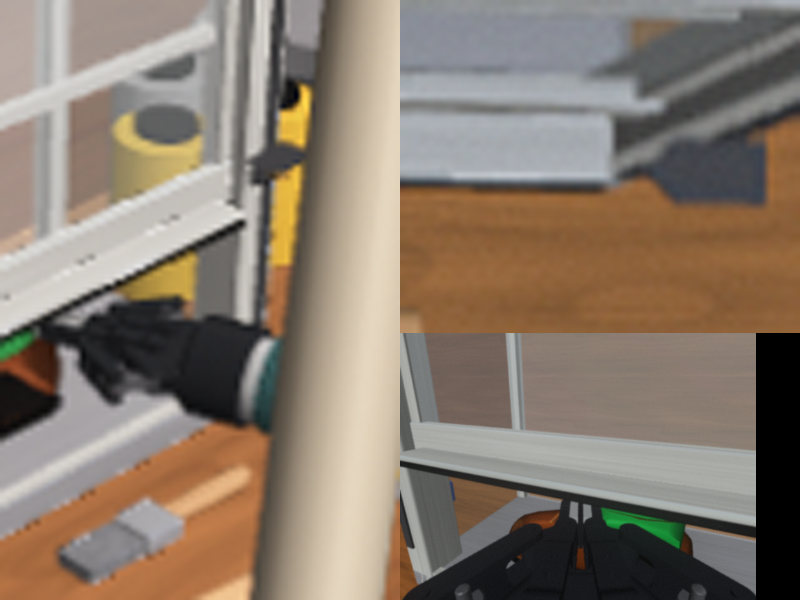

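The side crop shows the lip's right end at about (313.6,143.8) px, still below the pointer blade, whose tip is at about (315.2,132.6). The top crop shows the lip corner at (371.9,167.5) and the pointer tip at (378,166.7).

Run:
```python
from h import *
np.set_printoptions(precision=4,suppress=True)
print("ptr",tri(ray("side",(315.2,132.6)),ray("top",(378,166.7))))
print("lip corner",tri(ray("side",(313.6,143)),ray("top",(371.9,167.5))))
for z in (.19,.2,.21): print("lip",z,proj("side",[.582,-.357,z]),proj("top",[.582,-.357,z+.005]))
for z in (.23,.24,.25,.26): print("ptr",z,proj("side",[.585,-.363,z]),proj("top",[.585,-.363,z]))
```

```text
ptr (array([ 0.58  , -0.3621,  0.2465]), np.float64(0.005973754740612947))
lip corner (array([ 0.5814, -0.3562,  0.2022]), np.float64(0.003749735550418881))
lip 0.19 [[313.9205 145.5627]] [[371.1276 167.1098]]
lip 0.2 [[314.062  143.3303]] [[371.9869 166.7711]]
lip 0.21 [[314.2037 141.0863]] [[372.8576 166.4278]]
ptr 0.23 [[314.8994 135.8216]] [[376.0626 164.9475]]
ptr 0.24 [[315.0424 133.5471]] [[376.9745 164.5864]]
ptr 0.25 [[315.1856 131.2609]] [[377.8988 164.2203]]
ptr 0.26 [[315.3291 128.963 ]] [[378.8355 163.8492]]
```

Call:
servo_tool:
  increments:
    - [1,0,0,0,0,0,1]
    - [1,0,0,0,0,0,1]
    - [0.8,0,0,0,0,0,1]
    - [0.5,0,0,0,0,0,1]
    - [0.3,0,0,0,0,0,1]

```text
clock: 14.35
position: [0.5951, -0.1458, 0.2209]
ee_rot: [-0.109, 0.692, 0.125, 0.703]
contact_force: [3.2, -0.1, -4.8]
width: -0.0
gripper_force: 2.5
```

```bash
python3 st.py
python3 - <<'E'
from h import *
for n in ("side","top"): cv2.imwrite(f"pics/{n}6.png",optics.get_image(n)[:,:,::-1])
s=cv2.resize(cv2.imread("pics/side6.png")[110:170,280:330],(500,600),interpolation=cv2.INTER_CUBIC); t=cv2.resize(cv2.imread("pics/top6.png")[150:180,360:400],(300,225),interpolation=cv2.INTER_CUBIC)
o=np.zeros((600,800,3),np.uint8);o[:,:500]=s;o[:225,500:]=t;cv2.imwrite("pics/v6.png",o)
E
```

```text
14.35 [-0.9828  0.6396  2.3936  1.8259  1.5548 -1.4898] [ 0.5951 -0.1458  0.2209] [ 3.1874 -0.0839 -4.752 ]
[[-0.019  0.326  0.945]
 [ 0.019 -0.945  0.327]
 [ 1.     0.024  0.011]]
```

View pics/v6.png

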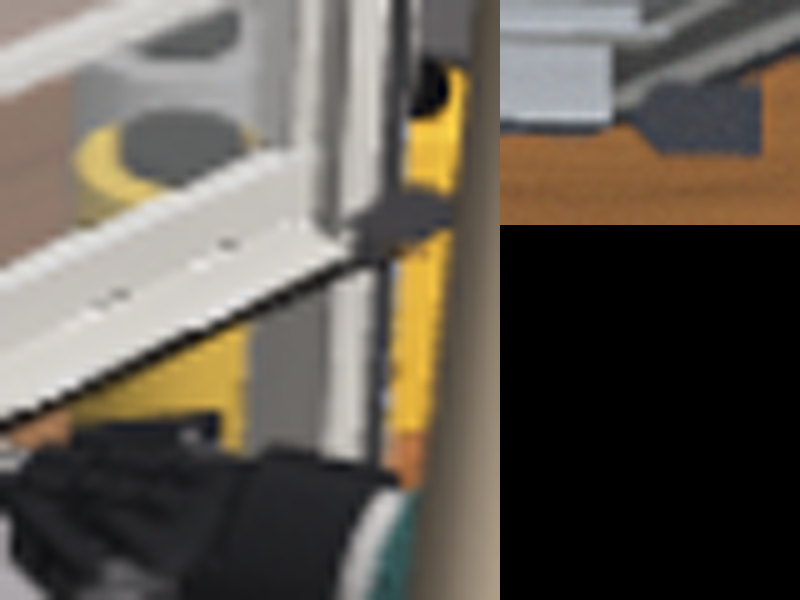

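Side crop: the lip's right end is at about (315.2,134.8) px, only just below the pointer tip at about (315.3,133). That is some 6 mm.

Call:
servo_tool:
  increments:
    - [0.3,0,0,0,0,0,1]
    - [0.3,0,0,0,0,0,1]
    - [0,0,0,0,0,0,1]
    - [0,0,0,0,0,0,1]
    - [0,0,0,0,0,0,1]

```text
clock: 14.95
position: [0.5949, -0.1456, 0.227]
ee_rot: [-0.11, 0.691, 0.124, 0.703]
contact_force: [0.1, -2.1, -3.4]
width: 0.0
gripper_force: 1.3
```

Call:
servo_tool:
  increments:
    - [-0.7,0,0,0,0,0,1]
    - [-1.3,0,0,0,0,0,1]
    - [0,0,-2,0,0,0,1]
    - [0,0,-3,0,0,0,1]
    - [0,0,-3,0,0,0,1]

```text
clock: 15.45
position: [0.5189, -0.171, 0.2063]
ee_rot: [-0.111, 0.69, 0.125, 0.704]
contact_force: [0.5, -0.8, -0.6]
width: 0.0
gripper_force: 0.0
```

```bash
python3 st.py
python3 - <<'E'
from h import *
for n in ("side","top","wrist"): cv2.imwrite(f"pics/{n}7.png",optics.get_image(n)[:,:,::-1])
r=[finder.tip_of("lip_edge",n)[0]["at"] for n in ("side","top")] if 0 else None
s=cv2.resize(cv2.imread("pics/side7.png")[110:170,280:330],(400,480),interpolation=cv2.INTER_CUBIC)
o=np.zeros((600,800,3),np.uint8);o[:480,:400]=s;o[:300,400:]=cv2.resize(cv2.imread("pics/top7.png"),(400,300));o[300:,400:]=cv2.resize(cv2.imread("pics/wrist7.png"),(400,300));cv2.imwrite("pics/v7.png",o)
E
```

```text
15.45 [-1.2119  0.6942  2.4671  1.5934  1.5864 -1.6132] [ 0.5189 -0.171   0.2063] [ 0.4705 -0.7749 -0.5741]
[[-0.022  0.329  0.944]
 [ 0.016 -0.944  0.33 ]
 [ 1.     0.023  0.015]]
```

View pics/v7.png

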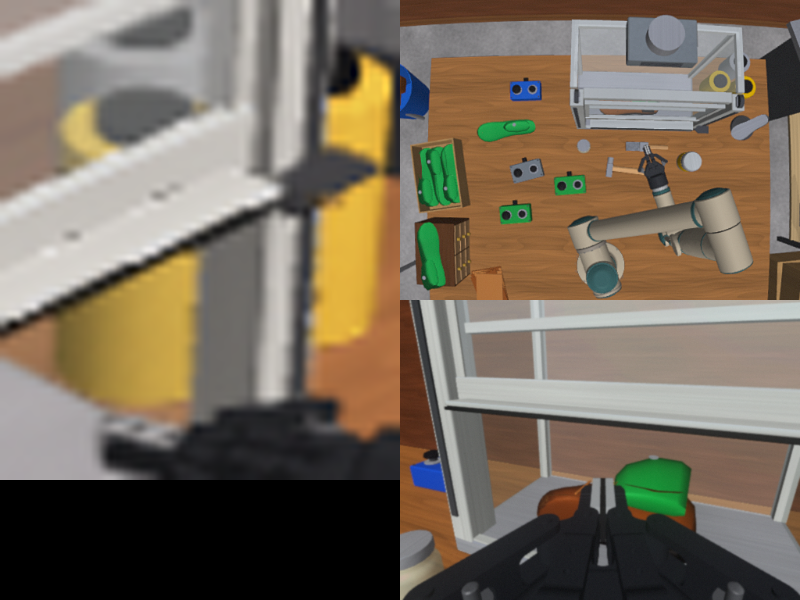

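The side crop shows the lip's end meeting the pointer's tip at row ≈133.6, level within about 2 mm. The fingers are clear of the lip and nothing else has moved.

```bash
python3 -c "
from rig import manip
print(manip.sign_off())"
```

```text
the job is handed in; nothing more can be done
None
```

I pressed the start button, pushed the window up until its lip was level with the pointer (within about 2 mm by the side camera), backed the arm clear and handed the job in; no verdict came back.

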